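# Roll down the shelf liner and hang the tool shelf on its pins

## Robot

A 6-joint arm with a two-finger parallel gripper is mounted at the origin on the work surface. World frame = base frame: x ahead of the robot, y to its left, z up, the work surface at z = 0. Lengths are in m, angles in degrees, forces in N, time in s.
With the tool pointing down it reaches from about 0.4 to 0.825 m from the base axis. Payload 7 kg.
Tool frame: the origin (TCP) lies at the very end of the fingers, on their centre line; the grasp point (between the pads) lies 19 mm behind it (ctrl.hold_point_z is the distance from the TCP to the grasp point, in m); z points along the fingers, y is the line along which they close (so a half turn about z gives the same grasp; the last joint's range is limited). The gripper opens to 88 mm and grips with 3 to 60 N. Pads are 19 mm wide; open, the fingers measure 130 mm over their backs; the gripper's body (78 mm by 193 mm) begins 47 mm behind the grasp point.
Start: joints at [-57.806, 20.546, 0.682, 0, -70.136, -16.507], TCP at [0.182, -0.65, 0.227] pointing down, gripper open.
Joint ranges: [-176.03, 176.03], [-82.01, 121.73], [-58.28, 71.71], [-173.87, 95.51], [-174.79, -0.11], [-173.66, 173.66]. Speed limits (degrees/s): [136.94, 136.94, 172.46, 180, 180, 180].

## Interface

Orientations are given as [roll, pitch, yaw] about the fixed x, y, z axes, in that order (R = Rz(yaw) Ry(pitch) Rx(roll)).
In Python, from plant import sensors, viewer, workorder, ctrl gives the robot as it stands.
- The arm moves only by the shell command python3 -m pendant 'ROWS'. ROWS is JSON, a list of rows, each a list of 3 entries, a list of its own where there are three numbers: the opening, from -1 (shut) to 1 (fully open), so that 0 is half open, then the shift along the tool's x, y, z in m, then the turn, a rotation vector about the tool's x, y, z in degrees. A call has 1 to 10 rows; each row is the pose to reach, as a shift and turn from the pose commanded when the call began, along the tool's axes at that moment; what a row does not reach only later rows make up. A row lasts 1/12 s, in which the tool goes at most 41.7 mm and 7.16 degrees, less where a joint would pass 70% of its speed; a pose out of reach is approached as far as the arm can. A call with a gripper value outside its range is refused whole. The fingers move at their own pace and stop on an object; the grip force is fixed at half the most. Time passes only in rows, so rows that repeat a pose let the fingers close. It gives the time, the measured TCP pose, the force, the opening and the grip force at its end, in the units of the state.
- sensors.get_obs(): the state, without advancing time (a new reading comes with each control period).
- viewer.snapshot(name): name is "scene" or "side" or "wrist"; returns the picture (480x640x3 uint8, red, green, blue); there is no depth.
- viewer.camera_params(name): a dict with "fx", "fy", "cx", "cy" (pixels), "extrinsics" (4x4, takes a point from world to camera coordinates). Camera axes: x right, y up, looking along -z (the intrinsics and any distortion apply to the point x, -y, -z); pixel columns grow to the right and rows downward; lengths in m; the calibration is good to about 2 mm. A picture is of the moment at which its call begins: read the wrist's pose just before it. camera_params takes no time and is no camera call; for the wrist camera it gives the pose at the moment of the call.
- workorder.close_job(): hands the job in; it is judged then, once.
The state is a dict: "clock": time; "joint_pos": joint angles; "qvel": joint speeds; "tau": joint torques, N m; "tool_pos": TCP position; "orientation": TCP orientation; "force": force on the tool from outside, world axes, zero at the start; "moment": the same for the moment, N m; "opening": finger opening in m; "gripper_force": force on a finger pad.
Only numpy, scipy, OpenCV 4.12 (cv2) and the standard library are available. Lean on these libraries where they do the work, as an engineer would, in place of code of your own. Each camera call takes 0.05 s, during which the arm holds its last target. There are 200 camera calls.

## Task

The liner on the little plywood tool shelf has just been stuck down. Take the hand roller from its stand, press it on the liner beside the shelf's low end cheek and roll it with steady, firm but not excessive pressure right along to the open end, then put the roller back in the notches of its stand. Then hang the shelf by the two holes in its back on the two pins of the rack, fully home against the board, and leave the other things on the bench where they are.

Things in the scene. Friction and masses are not known exactly. Their poses are not given: they have to be found in the camera images.
- shelf: Loose L-shaped plywood tool shelf, 0.32 kg, standing upright on the bench. Origin: centre of its underside, x towards its back, z up. Floor panel 100 mm (x) by 150 mm (y), 10 mm thick, with a flat grey liner on top. Upright back panel, x = 40 to 50 mm, up to z = 120 mm, full width, with two 14 mm round holes through it along x, 80 mm apart at z = 65 mm. Low cheek at the +y end.
- shelf_top (a point): Middle of the free top edge of the shelf's back panel (10 mm thick along x), 120 mm above the underside, 45 mm behind the origin; it can be pinched from above across the thickness. Axes as the shelf's.
- cheek (a point): Middle of the top of the shelf's low end cheek, a 10 mm thick wall (y = 65 to 75 mm, top at z = 40 mm) that closes the +y end; the -y end is open. Axes as the shelf's.
- hole_left (a point): Centre of the shelf's hole at y = +40 mm, on the rear (+x) face of the back panel; axes as the shelf's.
- hole_right (a point): Centre of the shelf's hole at y = -40 mm, on the rear (+x) face of the back panel; axes as the shelf's.
- liner (a point): On the liner's surface (12 mm above the shelf's underside), at mid-depth (6 mm in front of the shelf's origin) and the shelf's mid-length (y = 0); axes as the shelf's. The liner is 84 mm deep (x) and runs from y = -73 mm (open end) to y = +62 mm (cheek).
- roller: Loose sprung hand roller, 0.32 kg, in its stand at the start. Origin: centre of the underside of its crossbar (90 mm along x, 18 mm along y, 12 mm high); z up. Upright wooden handle 18 mm (x) by 26 mm (y), z = 12 to 90 mm. Below, a fork 62 mm wide (y) with a rubber wheel, radius 16 mm, 50 mm wide, axle along y: it rolls along x. Unloaded, the wheel's lowest point is at z = -62 mm.
- roller_spring (a joint): Compression of the roller's sprung fork in m: 0 unloaded, grows as the wheel is pushed up towards the crossbar, stop at 0.014. The wheel's force is 3.2 N + 0.8 N per mm (about 8 N at 6 mm).
- roller_wheel (a joint): Free turning angle of the wheel about its axle, rad; no stops.
- wheel_mid (a point): Centre of the roller's wheel; axes as the roller's.
- stand: Fixed dark steel stand; origin under its centre, base 130 mm (x) by 80 mm (y). Two posts at x = +-39 mm carry the ends of the roller's crossbar at z = 85 mm, in notches 26 mm wide (y), open upwards, 21 mm deep (walls up to z = 106 mm), with end stops at x = +-49 mm. The roller fits either way round.
- seat (a point): Point of the stand where the roller's origin lies when the roller is seated (85 mm above the stand's base); axes as the stand's.
- rack: Fixed wooden pin rack. Origin at bench level on the front face (x = 0, looking to -x) of its upright board: 200 mm wide, 15 mm thick, 135 mm high, feet behind it. Two steel pins 8 mm in diameter, 80 mm apart, stick 42 mm out of the front face, sloping 15 degrees upwards to their tips: along (-0.966, 0, 0.259) in the rack's frame.
- pin_left (a point): Root of the pin at y = +40 mm: on its axis at the board's front face, 125 mm above the bench; axes as the rack's. Belongs to the shelf's hole_left.
- pin_right (a point): Root of the pin at y = -40 mm: on its axis at the board's front face, 125 mm above the bench; axes as the rack's. Belongs to the shelf's hole_right.
- wrench: Bystander: steel wrench lying on the bench; origin about its middle.
- spare_wheel: Bystander: spare grey grinding wheel, 124 mm in diameter, 20 mm high, lying flat.
- screwdriver: Bystander: screwdriver with a black handle, lying on the bench.
- jar: Bystander: glass jar, 60 mm in diameter, 75 mm high.
- offcut: Bystander: wood offcut, 50 by 90 by 30 mm high.
- tin: Bystander: open steel tin, 72 mm in diameter, 70 mm high.
- hammer: Bystander: hammer lying on the bench.
There are look-alikes about, which are no part of the job. What is shaped like the shelf but purple or red is not meant.

How it is judged (in metres and radians):
On the way, in this order (a step that is already met when the one before it is completed fails the run):
1. the roller's wheel presses on the liner beside the cheek, 22 to 52 mm on the cheek's side of the middle, with 4 to 25 N (contact force between roller and shelf between 4 and 25 N and x of wheel_mid in the frame of liner between -0.014 and 0.014 m and y of wheel_mid in the frame of liner between 0.022 and 0.052 m), for 0.1 s.
2. it rolls, turning and still pressed with 4 to 25 N, past the first part of the middle (contact force between roller and shelf between 4 and 25 N and x of wheel_mid in the frame of liner between -0.014 and 0.014 m and y of wheel_mid in the frame of liner between 0.003 and 0.018 m and (velocity of joint roller_wheel above 0.4 rad/s or velocity of joint roller_wheel below -0.4 rad/s)), for 0.05 s.
3. it rolls on, turning and still pressed with 4 to 25 N, past the second part of the middle (contact force between roller and shelf between 4 and 25 N and x of wheel_mid in the frame of liner between -0.014 and 0.014 m and y of wheel_mid in the frame of liner between -0.035 and -0.015 m and (velocity of joint roller_wheel above 0.4 rad/s or velocity of joint roller_wheel below -0.4 rad/s)), for 0.05 s.
4. it is pressed with 4 to 25 N at the open end, the wheel's centre 45 to 80 mm beyond the middle (contact force between roller and shelf between 4 and 25 N and x of wheel_mid in the frame of liner between -0.014 and 0.014 m and y of wheel_mid in the frame of liner between -0.08 and -0.045 m), for 0.05 s.
5. the roller sits back in its stand, let go (distance between seat and roller below 0.009 m and angle between roller's own z axis and vertical below 0.1 rad and contact force between the fingers and roller below 0.2 N), for 0.2 s.
6. the shelf hangs by both holes on both pins, home against the board (distance between hole_left and pin_left below 0.008 m and distance between hole_right and pin_right below 0.008 m and angle between shelf's own z axis and vertical below 0.1 rad), for 0.2 s.
At the end, for the whole second after the job is handed in: The shelf hangs upright (within 0.1 rad) with each hole's rear centre within 8 mm of its pin's root; the roller sits upright in its stand within 9 mm of the seat; both at rest (all of step 6 and distance between seat and roller below 0.009 m and angle between roller's own z axis and vertical below 0.1 rad and linear speed of each of shelf, roller below 0.02 m/s); the robot touches nothing.
It fails at once if the roller is pressed on the shelf with more than 30 N (contact force between roller and shelf above 30 N).
It fails at once if a bystander on the bench is pushed more than 30 mm (distance of any of wrench, spare_wheel, screwdriver, jar, offcut, tin, hammer from where it was at the start of the episode above 0.03 m).
It also fails if it takes over 72 s, if anything falls off the work surface, if the arm or the gripper's body presses on something with over 40 N, if the wrist force passes 120 N, or if a joint passes its speed limit or range.

## Working session

There is one attempt and no reset: what is moved stays moved. The work goes in short steps, Python scripts to look and compute and a shell command to move; the robot and the scene stay as the last step left them, time stands still between calls to the robot, and variables do not carry over. Pictures are saved under pics/ and viewed, at most 10 in all, crops included, and the job is handed in when it is done.

```bash
mkdir -p pics; cat > h.py <<'E'
import numpy as np, cv2
from plant import sensors, viewer, workorder, ctrl
def snap(n,f):
    p=viewer.camera_params(n); im=viewer.snapshot(n)
    cv2.imwrite('pics/'+f,cv2.cvtColor(im,cv2.COLOR_RGB2BGR)); return im,p
def ray(p,u,v):
    E=np.array(p["extrinsics"]); d=np.array([(u-p["cx"])/p["fx"],-(v-p["cy"])/p["fy"],-1.])
    R=E[:3,:3]; return -R.T@E[:3,3], R.T@d
def onz(p,u,v,z):
    o,d=ray(p,u,v); return o+d*(z-o[2])/d[2]
def proj(p,X):
    c=np.array(p["extrinsics"])@np.r_[X,1]; return np.array([p["cx"]+p["fx"]*c[0]/-c[2],p["cy"]-p["fy"]*c[1]/-c[2]])
def tri(p1,a,p2,b):
    o1,d1=ray(p1,*a);o2,d2=ray(p2,*b)
    t=np.linalg.lstsq(np.c_[d1,-d2],o2-o1,rcond=None)[0]
    A=o1+d1*t[0];B=o2+d2*t[1]; return (A+B)/2,np.linalg.norm(A-B)
E
python3 - <<'E'
from h import *
for n in("scene","side","wrist"):
    im,p=snap(n,n+'0.png'); print(n,{k:(np.round(v,3).tolist()) for k,v in p.items()})
print(sensors.get_obs(),ctrl.hold_point_z)
a=[cv2.imread(f'pics/{n}0.png') for n in("scene","side")]
E
```

```text
scene {'fx': 553.457, 'fy': 553.457, 'cx': 312.786, 'cy': 241.057, 'extrinsics': [[0.001, 1.0, -0.008, 0.021], [-0.866, 0.005, 0.501, 0.377], [0.501, 0.006, 0.866, -1.735], [0.0, 0.0, 0.0, 1.0]]}
side {'fx': 439.505, 'fy': 439.505, 'cx': 322.597, 'cy': 240.614, 'extrinsics': [[-0.859, -0.512, -0.006, 0.413], [0.38, -0.645, 0.663, -0.256], [-0.343, 0.568, 0.748, -1.117], [0.0, 0.0, 0.0, 1.0]]}
wrist {'fx': 359.484, 'fy': 359.484, 'cx': 323.465, 'cy': 237.187, 'extrinsics': [[-0.27, 0.963, 0.003, 0.674], [-0.925, -0.259, -0.28, 0.036], [-0.269, -0.078, 0.96, -0.392], [0.0, 0.0, 0.0, 1.0]]}
{'clock': 0.15, 'joint_pos': array([-5.78074462e+01,  2.05821319e+01,  6.46765412e-01, -1.56594194e-02,
       -7.01355168e+01, -1.65075078e+01]), 'qvel': array([ 0.01795475, -0.0701404 ,  0.23232107,  0.12876356,  0.0566038 ,
       -0.12143234]), 'tau': array([ 4.17182682e-04, -5.83281398e+01,  2.93290311e+01,  7.00114623e+00,
        8.80504260e-03, -1.10551518e-04]), 'tool_pos': array([ 0.18237665, -0.64951804,  0.22584042]), 'orientation': array([ 1.79927855e+02, -6.02671916e-03, -1.64320280e+02]), 'force': array([ 0.88016737, -0.40659045,  0.21626164]), 'moment': array([ 0.02886619, -0.04296654,  0.07214663]), 'gripper_force': 0.0, 'opening': 0.0874912177569537} 0.0188
```

View pics/scene0.png

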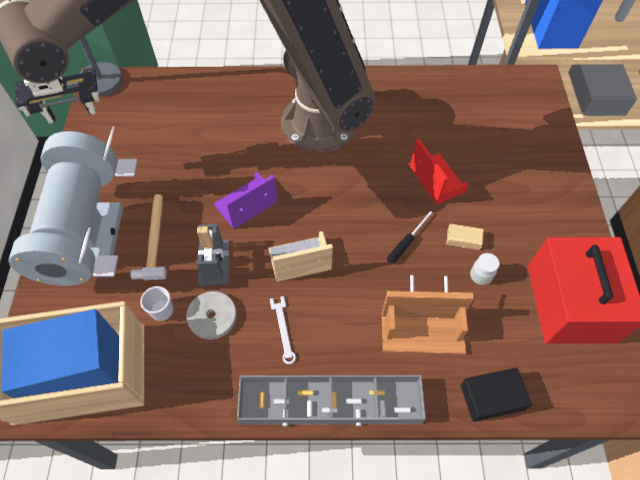

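View pics/side0.png

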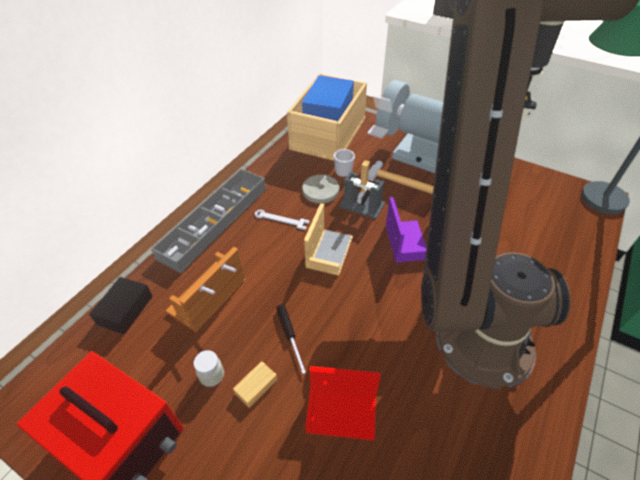

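Possible targets for the shelf are the plywood one at scene (300,257), the purple one at (247,200) and the red one at (437,170). By the description I want the plywood one. The roller and stand are at (211,250) and the rack is at (427,320). Next I'll take close crops.

```bash
python3 - <<'E'
import cv2,numpy as np
a=cv2.imread('pics/scene0.png')
c=cv2.resize(a[205:365,190:350],None,fx=3.7,fy=3.7,interpolation=cv2.INTER_CUBIC)
cv2.imwrite('pics/c1.png',c)
s=cv2.imread('pics/side0.png')
L=cv2.resize(s[195:280,295:365],None,fx=5.5,fy=5.5,interpolation=cv2.INTER_CUBIC)
R=cv2.resize(s[150:225,330:400],None,fx=5.5,fy=5.5,interpolation=cv2.INTER_CUBIC)
R=cv2.copyMakeBorder(R,0,L.shape[0]-R.shape[0],0,0,cv2.BORDER_CONSTANT)
cv2.imwrite('pics/c2.png',np.hstack([L,R]))
k=cv2.resize(a[265:360,370:485],None,fx=3.4,fy=3.4,interpolation=cv2.INTER_CUBIC)
m=cv2.resize(s[240:335,160:255],None,fx=4,fy=4,interpolation=cv2.INTER_CUBIC)
h=max(k.shape[0],m.shape[0]);k=cv2.copyMakeBorder(k,0,h-k.shape[0],0,0,cv2.BORDER_CONSTANT);m=cv2.copyMakeBorder(m,0,h-m.shape[0],0,0,cv2.BORDER_CONSTANT)
cv2.imwrite('pics/c3.png',np.hstack([k,m]))
E
```

```text
(no output)
```

View pics/c1.png

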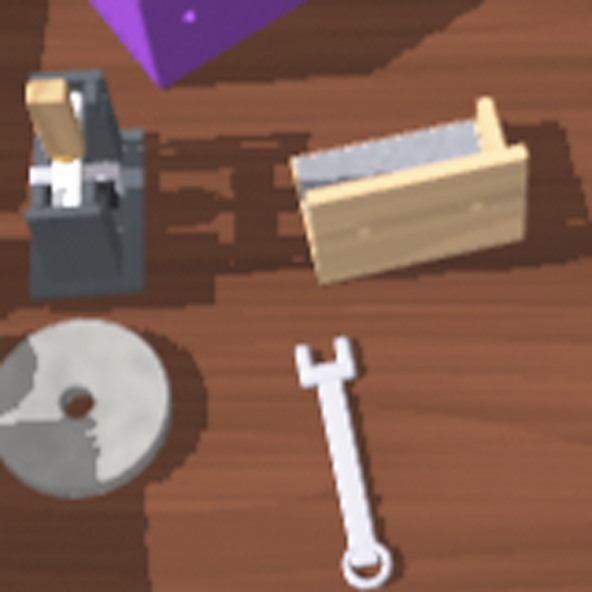

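View pics/c3.png

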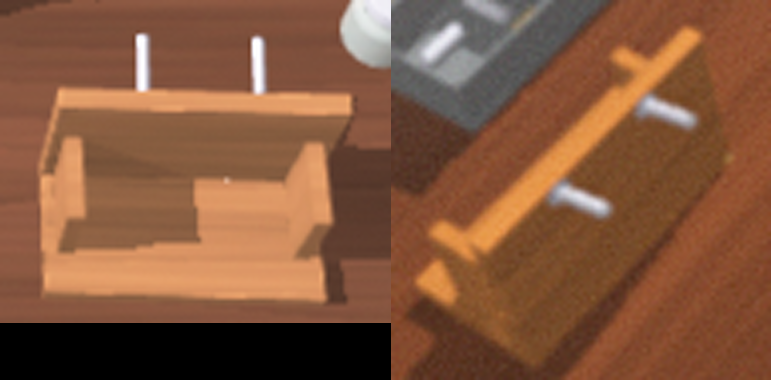

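```bash
python3 - <<'E'
from h import *
P={n:viewer.camera_params(n) for n in("scene","side")}
s=P["scene"];d=P["side"]
f=lambda x,y:((x+.5)/3.7-.5+190,(y+.5)/3.7-.5+205)
g=lambda x,y:((x+.5)/3.4-.5+370,(y+.5)/3.4-.5+265)
m=lambda x,y:((x+.5)/4-.5+160,(y+.5)/4-.5+240)
for n,c,z in [("shelf rear TL",(308,207),.12),("TR",(527,160),.12),("BR",(524,240),0),("BL",(322,284),0),("front top L",(303,193),.12),("front top R",(526,147),.12),
 ("stand BL",(30,297),0),("BR",(143,291),0),("TR",(144,131),.006),("handle",(47,91),.175)]:
    print(n,np.round(onz(s,*f(*c),z),4))
for n,c,z in [("rack FL",(58,88),.135),("FR",(352,95),.135),("tip a",(142,35),.136),("tip b",(257,38),.136),]: print(n,np.round(onz(s,*g(*c),z),4))
for n,c,z in [("root",(165,190),.125),("root",(250,103),.125),("top corner",(700,35),.135)]:
    if c[0]>300:c=(c[0]-390,c[1])
    print("side",n,np.round(onz(d,*m(*c),z),4))
print(tri(s,g(142,37),d,m(692-390,121)),tri(s,g(257,40),d,m(605-390,209)))
E
```

```text
shelf rear TL [ 0.5589 -0.1179  0.12  ]
TR [0.5241 0.0273 0.12  ]
BR [0.5226 0.0279 0.    ]
BL [ 0.557  -0.1164  0.    ]
front top L [ 0.5483 -0.1215  0.12  ]
front top R [0.5141 0.0269 0.12  ]
stand BL [ 0.5662 -0.3234 -0.    ]
BR [ 0.5619 -0.2434  0.    ]
TR [ 0.4339 -0.2515  0.006 ]
handle [ 0.5017 -0.2861  0.175 ]
rack FL [0.6475 0.1523 0.135 ]
FR [0.6537 0.353  0.135 ]
tip a [0.6076 0.2134 0.136 ]
tip b [0.6104 0.2931 0.136 ]
side root [0.6528 0.2947 0.125 ]
side root [0.6515 0.2149 0.125 ]
side top corner [0.6475 0.1559 0.135 ]
(array([0.60820782, 0.21388375, 0.13374325]), np.float64(0.00045014482025667636)) (array([0.61119912, 0.29371253, 0.13414459]), np.float64(0.0007140102823537234))
```

View pics/c2.png

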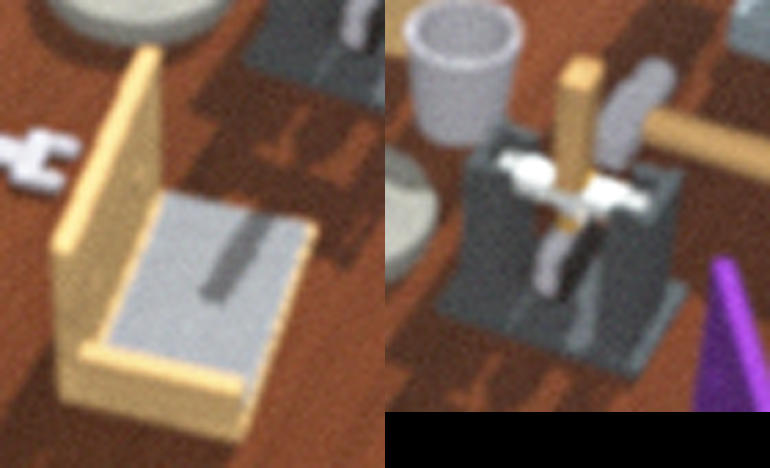

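The crops show the plywood shelf with its grey liner, the back facing away from the robot and the cheek on the +y side. The holes are at about (363,232) and (478,208) in c1.
- **Shelf:** origin about (0.492, -0.0565), yaw 13.3°.
- **Stand:** about (0.500, -0.287), yaw 3.5°.
- **Rack:** about (0.6505, 0.253), yaw -1.9°.

I'll pinch the roller handle along its x (18 mm) at tool yaw -86.5°.

```bash
cat >> h.py <<'E'
from scipy.spatial.transform import Rotation as Ro
def go(xyz,yaw,roll=180,pitch=0):
    o=sensors.get_obs(); R=Ro.from_euler('xyz',o['orientation'],degrees=True); T=Ro.from_euler('xyz',[roll,pitch,yaw],degrees=True)
    print('now',np.round(o['tool_pos'],4),np.round(o['orientation'],2),'F',np.round(o['force'],1),'t',o['clock'],'op',round(o['opening'],4),
      '\nshift',np.round(R.inv().apply(np.array(xyz)-o['tool_pos']),4),'turn',np.round((R.inv()*T).as_rotvec(degrees=True),2))
E
python3 -m pendant '[[1,[0,0,-0.17],[0,0,-70]],[1,[0,0,-0.17],[0,0,-70]],[1,[0,0,-0.17],[0,0,-70]],[1,[0,0,-0.17],[0,0,-70]],[1,[-0.2,0.13,-0.17],[0,0,-70]],[1,[-0.2,0.13,-0.17],[0,0,-70]],[1,[-0.2,0.13,-0.17],[0,0,-70]],[1,[-0.2,0.13,-0.17],[0,0,-70]],[1,[-0.2,0.13,-0.17],[0,0,-70]],[1,[-0.2,0.13,-0.17],[0,0,-70]]]'
python3 -c "
from h import *
go([.501,-.2865,.24],-86.5)"
```

```text
clock: 0.98
tool_pos: [0.3413, -0.4682, 0.3966]
orientation: [-180.0, 0.0, -93.9]
force: [0.7, -0.5, 0.0]
opening: 0.0876
gripper_force: 0.0
now [ 0.3413 -0.4682  0.3966] [-1.7997e+02  2.0000e-02 -9.3880e+01] F [ 0.7 -0.5  0. ] t 0.9833 op 0.0876 
shift [-0.192  -0.1469  0.1568] turn [-0.03  0.02 -7.38]
```

```bash
python3 -m pendant '[[1,[-0.192,-0.147,0],[0,0,-7.4]],[1,[-0.192,-0.147,0],[0,0,-7.4]],[1,[-0.192,-0.147,0],[0,0,-7.4]],[1,[-0.192,-0.147,0],[0,0,-7.4]],[1,[-0.192,-0.147,0],[0,0,-7.4]],[1,[-0.192,-0.147,0],[0,0,-7.4]],[1,[-0.192,-0.147,0.157],[0,0,-7.4]],[1,[-0.192,-0.147,0.157],[0,0,-7.4]],[1,[-0.192,-0.147,0.157],[0,0,-7.4]],[1,[-0.192,-0.147,0.157],[0,0,-7.4]]]'
python3 -c "
from h import *
go([.501,-.2865,.135],-86.5)
im,p=snap('wrist','w1.png')
for X in [(.501,-.2865,.175),(.5,-.287,.085)]: print(proj(p,np.array(X)))"
```

```text
clock: 1.82
tool_pos: [0.4998, -0.2891, 0.2362]
orientation: [179.9, 0.1, -86.9]
force: [-0.8, -0.1, -0.8]
opening: 0.0878
gripper_force: 0.0
now [ 0.4998 -0.2891  0.2362] [ 1.7987e+02  9.0000e-02 -8.6880e+01] F [-0.8 -0.1 -0.8] t 1.8167 op 0.0878 
shift [-0.0024 -0.0016  0.1012] turn [ 0.13  0.09 -0.38]
[321.3539174  258.33055921]
[322.83187468 223.44633907]
```

View pics/w1.png

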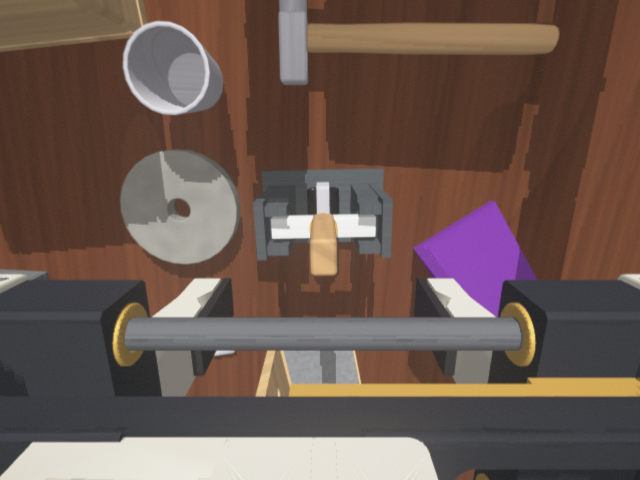

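The wrist view shows the handle top at (323,258) and the crossbar at (323,226). Both match my predictions within 3 px. Next: descend, grip and lift.

```bash
python3 -m pendant '[[1,[-0.002,-0.002,0.101],[0,0,-0.4]],[1,[-0.002,-0.002,0.101],[0,0,-0.4]],[1,[-0.002,-0.002,0.101],[0,0,-0.4]],[1,[-0.002,-0.002,0.101],[0,0,-0.4]],[-1,[-0.002,-0.002,0.101],[0,0,-0.4]],[-1,[-0.002,-0.002,0.101],[0,0,-0.4]],[-1,[-0.002,-0.002,0.101],[0,0,-0.4]],[-1,[-0.002,-0.002,0.101],[0,0,-0.4]],[-1,[-0.002,-0.002,0.101],[0,0,-0.4]],[-1,[-0.002,-0.002,0.101],[0,0,-0.4]]]'
python3 -m pendant '[[-1,[0,0,0],[0,0,0]],[-1,[0,0,0],[0,0,0]],[-1,[0,0,0],[0,0,0]],[-1,[0,0,0],[0,0,0]]]'
python3 -c "
from h import *
go([.501,-.2865,.30],-86.5)"
```

```text
clock: 2.7
tool_pos: [0.5032, -0.2882, 0.1395]
orientation: [-179.9, -0.0, -86.5]
force: [0.2, 0.6, -0.2]
opening: 0.053
gripper_force: 0.0
clock: 3.03
tool_pos: [0.5028, -0.2881, 0.1385]
orientation: [180.0, 0.0, -86.5]
force: [0.9, -0.9, -0.7]
opening: 0.0267
gripper_force: 0.0
now [ 0.5028 -0.2881  0.1385] [179.99   0.   -86.51] F [ 0.9 -0.9 -0.7] t 3.0333 op 0.0267 
shift [-0.0017  0.0017 -0.1615] turn [ 0.01  0.   -0.01]
```

```bash
python3 -m pendant '[[-1,[0,0,0],[0,0,0]],[-1,[0,0,0],[0,0,0]],[-1,[0,0,0],[0,0,0]],[-1,[0,0,0],[0,0,0]],[-1,[0,0,0],[0,0,0]],[-1,[0,0,0],[0,0,0]]]'
python3 -c "
from h import *
go([.501,-.2865,.30],-86.5)"
```

```text
clock: 3.53
tool_pos: [0.5027, -0.288, 0.1384]
orientation: [180.0, 0.0, -86.5]
force: [-1.3, -0.3, -1.4]
opening: 0.0179
gripper_force: 30.0
now [ 0.5027 -0.288   0.1384] [ 1.7999e+02  1.0000e-02 -8.6520e+01] F [-1.3 -0.3 -1.4] t 3.5333 op 0.0179 
shift [-0.0017  0.0017 -0.1616] turn [ 0.01  0.01 -0.02]
```

```bash
python3 -m pendant '[[-1,[0,0,-0.02],[0,0,0]],[-1,[0,0,-0.05],[0,0,0]],[-1,[0,0,-0.08],[0,0,0]],[-1,[0,0,-0.11],[0,0,0]],[-1,[-0.01,0,-0.125],[0,0,5]],[-1,[-0.025,0,-0.125],[0,0,10]],[-1,[-0.045,0,-0.125],[0,0,16]],[-1,[-0.07,0,-0.125],[0,0,23]],[-1,[-0.095,0,-0.125],[0,0,30]],[-1,[-0.12,0.004,-0.125],[0,0,37]]]'
python3 -c "
from h import *
go([.478,-.022,.26],-166.7)"
```

```text
clock: 4.37
tool_pos: [0.4919, -0.1673, 0.263]
orientation: [180.0, 0.0, -123.9]
force: [0.5, -0.1, -3.4]
opening: 0.0178
gripper_force: 30.0
now [ 0.4919 -0.1673  0.263 ] [ 1.8000e+02  3.0000e-02 -1.2388e+02] F [ 0.5 -0.1 -3.4] t 4.3667 op 0.0178 
shift [-0.1129  0.0925  0.0031] turn [1.000e-02 3.000e-02 4.282e+01]
```

```bash
python3 -m pendant '[[-1,[-0.018,0.015,0],[0,0,7]],[-1,[-0.036,0.03,0],[0,0,14]],[-1,[-0.054,0.045,0],[0,0,21]],[-1,[-0.072,0.06,0],[0,0,28]],[-1,[-0.088,0.073,0],[0,0,35]],[-1,[-0.1,0.083,0],[0,0,40]],[-1,[-0.11,0.09,0],[0,0,42.8]],[-1,[-0.113,0.0925,0],[0,0,42.8]],[-1,[-0.113,0.0925,0],[0,0,42.8]],[-1,[-0.113,0.0925,0],[0,0,42.8]]]'
python3 -c "
from h import *
go([.478,-.022,.16],-166.7)
im,p=snap('wrist','w2.png'); im2,q=snap('scene','s2.png'); 
c=cv2.imread('pics/s2.png')[190:310,220:380]; cv2.imwrite('pics/s2c.png',cv2.resize(c,None,fx=2.5,fy=2.5))
w=cv2.imread('pics/w2.png'); a=cv2.resize(c,None,fx=3,fy=3); cv2.imwrite('pics/m2.png',np.hstack([cv2.resize(w[:360],None,fx=.5,fy=.5),a[:180]]) if 0 else a)
np.save('q.npy',0)"
```

```text
clock: 5.2
tool_pos: [0.4768, -0.0233, 0.2634]
orientation: [180.0, -0.0, -166.2]
force: [-0.3, -0.1, -3.0]
opening: 0.0178
gripper_force: 30.0
now [ 0.4768 -0.0233  0.2634] [ 179.99   -0.   -166.19] F [-0.3 -0.1 -3. ] t 5.2 op 0.0178 
shift [-0.0015  0.0009  0.1034] turn [ 0.01 -0.    0.51]
```

View pics/w2.png

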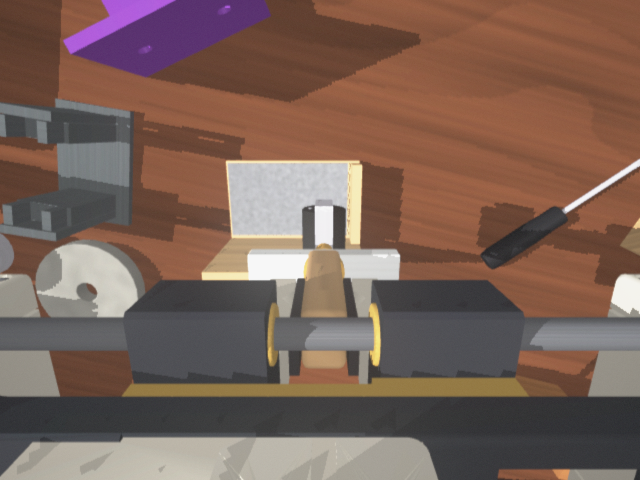

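The roller is held over the liner and lined up with it. The floor's front-left corner is at (227,161) and the cheek top's front end spans (350–362,163). I'll check these against my shelf pose.

```bash
python3 -c "
from h import *
p=viewer.camera_params('wrist')
a=np.radians(13.3);X=np.array([np.cos(a),np.sin(a),0]);Y=np.array([-np.sin(a),np.cos(a),0]);O=np.array([.492,-.0565,0])
for x,y,z in [(-50,-75,10),(-50,65,40),(-50,75,40),(40,-75,120),(-48,62,12),(-48,-73,12)]: print((x,y,z),np.round(proj(p,O+X*x/1e3+Y*y/1e3+np.array([0,0,z/1e3])),1))
print(onz(p,227,161,.01),O-.05*X-.075*Y,onz(p,362,163,.04),O-.05*X+.075*Y)
go([.478,-.022,.135],-166.7)
"
```

```text
(-50, -75, 10) [225.5 162.1]
(-50, 65, 40) [352.1 165.3]
(-50, 75, 40) [361.7 165.4]
(40, -75, 120) [200.6 273.6]
(-48, 62, 12) [347.4 164.9]
(-48, -73, 12) [226.9 164. ]
[ 0.45904433 -0.13952309  0.01      ] [ 0.46059479 -0.1409909   0.        ] [0.4236712  0.00467328 0.04      ] [0.42608733 0.00498593 0.        ]
now [ 0.4768 -0.0237  0.2634] [-1.8000e+02 -1.0000e-02 -1.6628e+02] F [ 0.6 -1.3 -3.3] t 5.3 op 0.018 
shift [-0.0016  0.0014  0.1284] turn [-0.   -0.01  0.42]
```

```bash
python3 -m pendant '[[-1,[-0.001,0.001,0.03],[0,0,0.4]],[-1,[-0.001,0.001,0.06],[0,0,0.4]],[-1,[-0.001,0.001,0.09],[0,0,0.4]],[-1,[-0.001,0.001,0.11],[0,0,0.4]],[-1,[-0.001,0.001,0.125],[0,0,0.4]],[-1,[-0.001,0.001,0.13],[0,0,0.4]],[-1,[-0.001,0.001,0.133],[0,0,0.4]],[-1,[-0.001,0.001,0.133],[0,0,0.4]]]'
python3 -c "
from h import *
go([.478,-.022,.12],-166.7)"
```

```text
clock: 5.97
tool_pos: [0.4778, -0.0224, 0.1306]
orientation: [-180.0, -0.0, -166.7]
force: [0.0, 0.9, -2.3]
opening: 0.0178
gripper_force: 30.0
now [ 0.4778 -0.0224  0.1306] [-1.7999e+02 -1.0000e-02 -1.6672e+02] F [ 0.   0.9 -2.3] t 5.9667 op 0.0178 
shift [-0.0003  0.0004  0.0106] turn [-0.01 -0.01 -0.02]
```

```bash
python3 -m pendant '[[-1,[0,0,0.003],[0,0,0]],[-1,[0,0,0.006],[0,0,0]],[-1,[0,0,0.008],[0,0,0]],[-1,[0,0,0.01],[0,0,0]],[-1,[0,0,0.01],[0,0,0]],[-1,[0,0,0.01],[0,0,0]]]'
python3 -c "
from h import *
go([.498,-.116,.12],-166.7)"
```

```text
clock: 6.47
tool_pos: [0.4787, -0.0218, 0.1216]
orientation: [-180.0, 0.1, -166.7]
force: [0.5, -0.4, 5.6]
opening: 0.0178
gripper_force: 30.0
now [ 0.4787 -0.0218  0.1216] [-1.7998e+02  1.5000e-01 -1.6668e+02] F [ 0.5 -0.4  5.6] t 6.4667 op 0.0178 
shift [ 0.0029 -0.0961  0.0016] turn [-0.02  0.15  0.02]
```

```bash
python3 -m pendant '[[-1,[0,-0.004,0],[0,0,0]],[-1,[0,-0.012,0],[0,0,0]],[-1,[0,-0.02,0],[0,0,0]],[-1,[0,-0.028,0],[0,0,0]],[-1,[0,-0.036,0],[0,0,0]],[-1,[0,-0.044,0],[0,0,0]],[-1,[0,-0.052,0],[0,0,0]],[-1,[0,-0.06,0],[0,0,0]],[-1,[0,-0.068,0],[0,0,0]],[-1,[0,-0.076,0],[0,0,0]]]'
python3 -m pendant '[[-1,[0,-0.008,0],[0,0,0]],[-1,[0,-0.015,0],[0,0,0]],[-1,[0,-0.019,0],[0,0,0]],[-1,[0,-0.019,0],[0,0,0]],[-1,[0,-0.019,0],[0,0,0]],[-1,[0,-0.019,0],[0,0,0]]]'
python3 -c "
from h import *
go([.501,-.1145,.26],-166.7)
im,p=snap('wrist','w3.png')"
```

```text
clock: 7.3
tool_pos: [0.4962, -0.0962, 0.1216]
orientation: [-180.0, 0.1, -166.7]
force: [-0.1, 1.8, 4.3]
opening: 0.0177
gripper_force: 30.0
clock: 7.8
tool_pos: [0.5006, -0.1147, 0.1216]
orientation: [-180.0, 0.1, -166.7]
force: [1.0, -0.7, 5.2]
opening: 0.0179
gripper_force: 30.0
now [ 0.5006 -0.1147  0.1216] [-1.7995e+02  1.4000e-01 -1.6669e+02] F [ 1.  -0.7  5.2] t 7.8 op 0.0179 
shift [-0.0008 -0.     -0.1384] turn [-0.05  0.14  0.01]
```

View pics/w3.png

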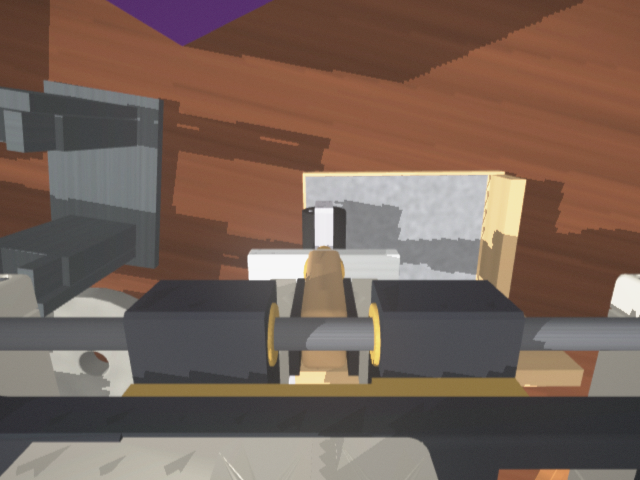

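The wheel is pressed at the open end, at (324,228), and the liner edge is at 306. Now I'll lift it and take it back to the stand.

```bash
python3 -m pendant '[[-1,[0,0,-0.015],[0,0,0]],[-1,[0,0,-0.045],[0,0,0]],[-1,[0,0,-0.08],[0,0,-3]],[-1,[0,0,-0.115],[0,0,-8]],[-1,[0,0,-0.14],[0,0,-15]],[-1,[0,-0.015,-0.15],[0,0,-22]],[-1,[0,-0.035,-0.15],[0,0,-29]],[-1,[0,-0.058,-0.15],[0,0,-36]],[-1,[0,-0.082,-0.15],[0,0,-43]],[-1,[0,-0.105,-0.15],[0,0,-50]]]'
python3 -c "
from h import *
go([.5027,-.288,.2634],-86.5)"
```

```text
clock: 8.68
tool_pos: [0.5231, -0.2173, 0.2699]
orientation: [179.9, 0.0, -116.3]
force: [0.4, 0.1, -3.0]
opening: 0.0181
gripper_force: 30.0
now [ 0.5231 -0.2173  0.2699] [ 1.7992e+02  2.0000e-02 -1.1634e+02] F [ 0.4  0.1 -3. ] t 8.6833 op 0.0181 
shift [ 0.0724 -0.0131  0.0065] turn [  0.07   0.04 -29.84]
```

```bash
python3 -m pendant '[[-1,[0.018,-0.003,0],[0,0,-7]],[-1,[0.036,-0.006,0],[0,0,-14]],[-1,[0.052,-0.009,0],[0,0,-21]],[-1,[0.064,-0.012,0],[0,0,-27]],[-1,[0.071,-0.013,0],[0,0,-29.8]],[-1,[0.0725,-0.013,0],[0,0,-29.8]],[-1,[0.0725,-0.013,0],[0,0,-29.8]],[-1,[0.0725,-0.013,0],[0,0,-29.8]]]'
python3 -c "
from h import *
go([.5027,-.288,.1384],-86.5)
im,p=snap('wrist','w4.png')
w=cv2.imread('pics/w1.png'); v=cv2.imread('pics/w4.png'); cv2.imwrite('pics/m4.png',np.hstack([cv2.resize(w[150:300,230:420],None,fx=2,fy=2),cv2.resize(v[150:300,230:420],None,fx=2,fy=2)]))"
```

```text
clock: 9.35
tool_pos: [0.5023, -0.2869, 0.2701]
orientation: [180.0, 0.0, -87.0]
force: [-0.2, -0.4, -3.1]
opening: 0.018
gripper_force: 30.0
now [ 0.5023 -0.2869  0.2701] [ 1.7996e+02  4.0000e-02 -8.7030e+01] F [-0.2 -0.4 -3.1] t 9.35 op 0.018 
shift [ 0.0012 -0.0004  0.1317] turn [ 0.04  0.04 -0.53]
```

View pics/m4.png

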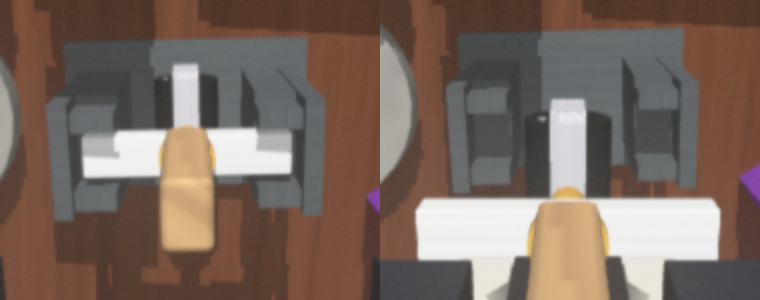

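The roller is level and lined up above the notches. Now to lower it in.

```bash
python3 -m pendant '[[-1,[0.001,0,0.02],[0,0,-0.5]],[-1,[0.001,0,0.05],[0,0,-0.5]],[-1,[0.001,0,0.08],[0,0,-0.5]],[-1,[0.001,0,0.1],[0,0,-0.5]],[-1,[0.001,0,0.115],[0,0,-0.5]],[-1,[0.001,0,0.123],[0,0,-0.5]],[-1,[0.001,0,0.129],[0,0,-0.5]],[-1,[0.001,0,0.132],[0,0,-0.5]],[-1,[0.001,0,0.132],[0,0,-0.5]]]'
python3 -c "
from h import *
go([.5027,-.288,.1384],-86.5)"
```

```text
clock: 10.15
tool_pos: [0.503, -0.2883, 0.1391]
orientation: [-180.0, -0.0, -86.4]
force: [-0.4, -0.1, -3.6]
opening: 0.0179
gripper_force: 30.0
now [ 0.503  -0.2883  0.1391] [-1.7996e+02 -3.0000e-02 -8.6400e+01] F [-0.4 -0.1 -3.6] t 10.15 op 0.0179 
shift [-0.0003  0.0003  0.0007] turn [-0.04 -0.03  0.1 ]
```

Still 0.7 mm high and hanging freely. Lower 1 mm more, release, then rise.

```bash
python3 -m pendant '[[-1,[0,0,0.001],[0,0,0]],[-1,[0,0,0.001],[0,0,0]],[1,[0,0,0.001],[0,0,0]],[1,[0,0,0.001],[0,0,0]],[1,[0,0,0.001],[0,0,0]],[1,[0,0,0.001],[0,0,0]],[1,[0,0,0.001],[0,0,0]],[1,[0,0,0.001],[0,0,0]]]'
python3 -m pendant '[[1,[0,0,-0.02],[0,0,0]],[1,[0,0,-0.06],[0,0,0]],[1,[0,0,-0.1],[0,0,0]],[1,[0,0,-0.12],[0,0,0]],[1,[0,0,-0.12],[0,0,0]]]'
python3 -c "
from h import *
go([.534,-.0465,.20],-76.7)
im,p=snap('wrist','w5.png')
v=cv2.imread('pics/w5.png'); w=cv2.imread('pics/w1.png')
for X in [(.501,-.2865,.175),(.5,-.287,.085)]: print(proj(p,np.array(X)))
hsv=cv2.cvtColor(v,cv2.COLOR_BGR2HSV); m=((hsv[...,1]<25)&(hsv[...,2]>200)).astype(np.uint8); m[300:]=0
n,l,st,c=cv2.connectedComponentsWithStats(m); print([ (st[i].tolist(),c[i].round(1).tolist()) for i in range(1,n) if st[i,4]>150])"
```

```text
clock: 10.82
tool_pos: [0.5026, -0.2884, 0.1377]
orientation: [-180.0, -0.0, -86.4]
force: [-0.1, 0.1, 0.2]
opening: 0.0525
gripper_force: 0.0
clock: 11.23
tool_pos: [0.5049, -0.2895, 0.2637]
orientation: [-179.5, -0.2, -86.4]
force: [-0.7, -0.2, -0.4]
opening: 0.0845
gripper_force: 0.0
now [ 0.5049 -0.2895  0.2637] [-179.52   -0.23  -86.38] F [-0.7 -0.2 -0.4] t 11.2333 op 0.0845 
shift [-0.2409 -0.0438  0.0631] turn [-0.46 -0.27 -9.68]
[329.87101998 246.9692299 ]
[330.10556014 218.13623847]
[([150, 32, 78, 84, 821], [188.7, 81.0]), ([322, 181, 11, 28, 306], [327.0, 194.4]), ([279, 211, 39, 20, 502], [300.4, 222.1]), ([337, 211, 38, 20, 600], [354.4, 221.3]), ([180, 279, 43, 21, 515], [201.6, 288.6]), ([425, 279, 44, 21, 527], [445.5, 288.6])]
```

The roller is seated with its crossbar level, at (279–375, 221). Now on to the shelf.

```bash
python3 -m pendant '[[1,[-0.02,-0.004,0],[0,0,-3]],[1,[-0.06,-0.011,0],[0,0,-6]],[1,[-0.1,-0.018,0],[0,0,-9]],[1,[-0.14,-0.026,0],[0,0,-9.7]],[1,[-0.18,-0.033,0],[0,0,-9.7]],[1,[-0.215,-0.04,0],[0,0,-9.7]],[1,[-0.24,-0.043,0.02],[0,0,-9.7]],[1,[-0.24,-0.043,0.05],[0,0,-9.7]],[1,[-0.24,-0.043,0.063],[0,0,-9.7]],[1,[-0.24,-0.043,0.063],[0,0,-9.7]]]'
python3 -m pendant '[[1,[0,0,0],[0,0,0]],[1,[0,0,0],[0,0,0]],[1,[0,0,0],[0,0,0]]]'
python3 -c "
from h import *
go([.5343,-.0461,.09],-76.7)
im,p=snap('wrist','w6.png')
a=np.radians(13.3);X=np.array([np.cos(a),np.sin(a),0]);Y=np.array([-np.sin(a),np.cos(a),0]);O=np.array([.4905,-.0565,0])
for x,y,z in [(40,-75,120),(50,-75,120),(40,75,120),(50,75,120)]: print((x,y,z),np.round(proj(p,O+X*x/1e3+Y*y/1e3+np.array([0,0,z/1e3])),1))"
```

```text
clock: 12.12
tool_pos: [0.5277, -0.0457, 0.1902]
orientation: [179.6, 0.1, -76.7]
force: [-1.0, -0.2, -0.0]
opening: 0.0879
gripper_force: 0.0
clock: 12.37
tool_pos: [0.5312, -0.0464, 0.1957]
orientation: [-179.9, -0.0, -76.7]
force: [-0.5, 0.3, 0.6]
opening: 0.0873
gripper_force: 0.0
now [ 0.5312 -0.0464  0.1957] [-1.799e+02 -1.000e-02 -7.674e+01] F [-0.5  0.3  0.6] t 12.3667 op 0.0873 
shift [ 0.0004 -0.0029  0.1057] turn [-0.1  -0.01 -0.04]
(40, -75, 120) [326.8 132.9]
(50, -75, 120) [310.8 132.9]
(40, 75, 120) [326.4 343.4]
(50, 75, 120) [313.  343.4]
```

View pics/w6.png

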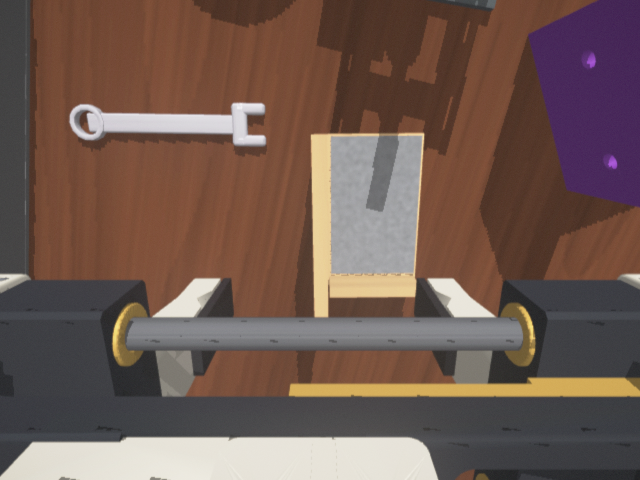

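The panel top is at (311–328,134), within 1 px of my prediction. Descend and grip.

```bash
python3 -m pendant '[[1,[0,-0.003,0.02],[0,0,0]],[1,[0,-0.003,0.05],[0,0,0]],[1,[0,-0.003,0.08],[0,0,0]],[1,[0,-0.003,0.1],[0,0,0]],[1,[0,-0.003,0.106],[0,0,0]],[1,[0,-0.003,0.106],[0,0,0]],[-1,[0,-0.003,0.106],[0,0,0]],[-1,[0,-0.003,0.106],[0,0,0]],[-1,[0,-0.003,0.106],[0,0,0]],[-1,[0,-0.003,0.106],[0,0,0]]]'
python3 -m pendant '[[-1,[0,0,0],[0,0,0]],[-1,[0,0,0],[0,0,0]],[-1,[0,0,0],[0,0,0]],[-1,[0,0,0],[0,0,0]],[-1,[0,0,0],[0,0,0]],[-1,[0,0,0],[0,0,0]],[-1,[0,0,0],[0,0,0]],[-1,[0,0,0],[0,0,0]],[-1,[0,0,0],[0,0,0]],[-1,[0,0,0],[0,0,0]]]'
python3 -c "
from h import *
go([.5343,-.0461,.26],-76.7)"
```

```text
clock: 13.25
tool_pos: [0.5342, -0.0453, 0.0899]
orientation: [-179.9, -0.0, -76.7]
force: [0.4, 0.2, 0.2]
opening: 0.0667
gripper_force: 0.0
clock: 14.08
tool_pos: [0.5334, -0.0454, 0.0885]
orientation: [180.0, 0.0, -76.7]
force: [0.8, 0.2, -0.7]
opening: 0.01
gripper_force: 30.0
now [ 0.5334 -0.0454  0.0885] [180.     0.   -76.71] F [ 0.8  0.2 -0.7] t 14.0833 op 0.01 
shift [ 0.0009 -0.0007 -0.1715] turn [ 0.    0.   -0.01]
```

```bash
python3 -m pendant '[[-1,[0,0,-0.01],[0,0,0]],[-1,[0,0,-0.03],[0,0,0]],[-1,[0,0,-0.06],[0,0,0]],[-1,[0,0,-0.09],[0,0,0]],[-1,[-0.01,-0.004,-0.115],[0,0,1]],[-1,[-0.03,-0.012,-0.13],[0,0,3]],[-1,[-0.055,-0.021,-0.13],[0,0,5]],[-1,[-0.08,-0.031,-0.13],[0,0,7]],[-1,[-0.105,-0.041,-0.13],[0,0,9]],[-1,[-0.13,-0.05,-0.13],[0,0,11]]]'
python3 -c "
from h import *
go([.575,.255,.22],-91.9)"
```

```text
clock: 14.92
tool_pos: [0.5517, 0.0937, 0.2191]
orientation: [180.0, 0.0, -87.8]
force: [0.8, -0.0, -4.0]
opening: 0.0098
gripper_force: 30.0
now [0.5517 0.0937 0.2191] [ 1.7999e+02  1.0000e-02 -8.7830e+01] F [ 0.8 -0.  -4. ] t 14.9167 op 0.0098 
shift [-0.1603 -0.0293 -0.0009] turn [0.01 0.01 4.07]
```

```bash
python3 -m pendant '[[-1,[-0.025,-0.005,0],[0,0,1]],[-1,[-0.05,-0.01,0],[0,0,2]],[-1,[-0.075,-0.014,0],[0,0,3]],[-1,[-0.1,-0.019,0],[0,0,4]],[-1,[-0.125,-0.023,0],[0,0,4]],[-1,[-0.145,-0.027,0],[0,0,4]],[-1,[-0.157,-0.029,0.01],[0,0,4]],[-1,[-0.16,-0.029,0.03],[0,0,4]],[-1,[-0.16,-0.029,0.045],[0,0,4]],[-1,[-0.16,-0.029,0.05],[0,0,4]]]'
python3 -m pendant '[[-1,[0,0,0],[0,0,0]],[-1,[0,0,0],[0,0,0]],[-1,[0,0,0],[0,0,0]],[-1,[0,0,0],[0,0,0]]]'
python3 -c "
from h import *
go([.575,.255,.16],-91.9)
im,p=snap('scene','s7.png'); im,p=snap('side','d7.png')
s=cv2.imread('pics/s7.png')[200:320,370:500];d=cv2.imread('pics/d7.png')[215:345,150:300]
s=cv2.resize(s,None,fx=3,fy=3,interpolation=cv2.INTER_CUBIC);d=cv2.resize(d,None,fx=2.6,fy=2.6,interpolation=cv2.INTER_CUBIC)
h=max(len(s),len(d));f=lambda i:cv2.copyMakeBorder(i,0,h-len(i),0,0,cv2.BORDER_CONSTANT)
cv2.imwrite('pics/m7.png',np.hstack([f(s),f(d)]))"
```

```text
clock: 15.75
tool_pos: [0.5729, 0.2528, 0.1651]
orientation: [179.7, -0.2, -91.7]
force: [-0.6, -0.4, -4.4]
opening: 0.0094
gripper_force: 30.0
clock: 16.08
tool_pos: [0.5754, 0.2537, 0.1698]
orientation: [-179.9, 0.1, -91.7]
force: [0.1, 0.9, -3.9]
opening: 0.0098
gripper_force: 30.0
now [0.5754 0.2537 0.1698] [-1.7991e+02  7.0000e-02 -9.1730e+01] F [ 0.1  0.9 -3.9] t 16.0833 op 0.0098 
shift [-0.0013  0.0004  0.0098] turn [-0.09  0.07  0.17]
```

View pics/m7.png

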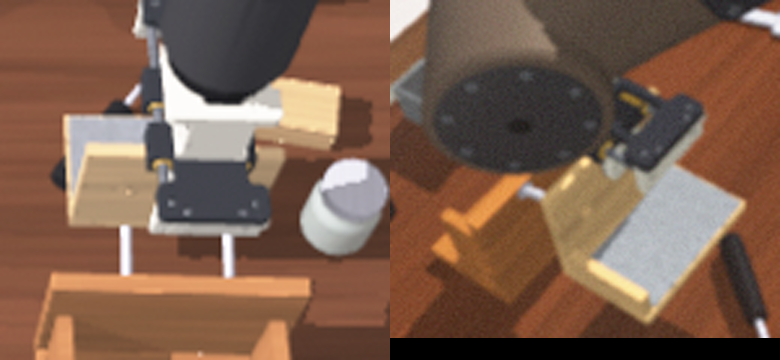

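The shelf is staged in front of the pins. The right hole is at crop (127,190) and the pin tips at (126,228) and (228,235). That was my last picture view, in fact one over the allowance of 10, so from here I use numbers only.

```bash
python3 -c "
from h import *
p=viewer.camera_params('scene'); o=sensors.get_obs()
inv=lambda u,v:((u-370+.5)*3-.5,(v-200+.5)*3-.5)
a=np.radians(-1.73);X=np.array([np.cos(a),np.sin(a),0]);Y=np.array([-np.sin(a),np.cos(a),0]);Z=np.array([0,0,1])
T=o['tool_pos']; O=T-.045*X-.0885*Z
for n,(x,y,z) in dict(hole=(50,-40,65),TL=(50,-75,120),BL=(50,-75,0),floorFL=(-50,-75,10),TLf=(40,-75,120)).items(): print(n,np.round(inv(*proj(p,O+X*x/1e3+Y*y/1e3+Z*z/1e3)),1))
f=lambda x,y:((x+.5)/3-.5+370,(y+.5)/3-.5+200)
# pin shafts: lateral from scene
for x,y,z in [(126,228,.136),(228,235,.136),(126,273,.127),(230,277,.127)]: print(onz(p,*f(x,y),z))
"
```

```text
hole [124.  187.7]
TL [ 88.6 153.1]
BL [ 70.1 223.5]
floorFL [ 66.4 113.2]
TLf [ 88.  141.7]
[0.60956086 0.21383899 0.136     ]
[0.61610032 0.29344584 0.136     ]
[0.64438189 0.21200754 0.127     ]
[0.64820065 0.29291528 0.127     ]
```

```bash
python3 -c "
from h import *
p=viewer.camera_params('scene')
im=cv2.imread('pics/s7.png').astype(float)
g=im.mean(2); print(g[258:269,402:424].astype(int))
sat=im.max(2)-im.min(2)
print(sat[258:269,402:424].astype(int))
b=cv2.imread('pics/scene0.png').astype(float); 
for r in range(276,292,2):
  out=[]
  for lo,hi in((403,420),(437,456)):
    w=np.clip(b[r,lo:hi,0]-90,0,None); out.append(((w*np.arange(lo,hi)).sum()/max(w.sum(),1)).round(2)); 
    out.append(int(w.sum()))
  print(r,out)
"
```

```text
[[153 152 152 152 152 152 151 151 150 150 151 150 151 151 152 151 151 151
  150 151 140 153]
 [155 155 155 155 154 155 154 154 153 151 151 152 151 152 151 150 151 151
  151 151 140 157]
 [151 151 152 151 151 151 150 151 149 147 146 147 146 146 146 146 146 146
  146 145 138 142]
 [143 143 144 143 144 144 144 145 145 144 141 139 140 141 141 142 140 140
  141 140 127 107]
 [143 143 142 143 141 139 140 146 149 146 140 132 137 140 141 140 140 140
  140 140 114  82]
 [146 146 146 146 146 141 144 149 152 148 167 154 141 139 142 143 144 144
  144 137 101  74]
 [150 150 150 150 149 150 150 152 153 151 177 164 142 141 147 149 149 149
  148 129  91  72]
 [152 152 152 152 152 154 153 153 153 153 152 147 146 150 152 152 152 152
  152 124  86  73]
 [149 149 150 149 150 149 149 150 149 150 149 150 149 151 150 150 150 150
  150 129  90  73]
 [146 146 147 146 145 145 146 146 146 146 147 146 146 146 146 147 147 146
  147 152 106  75]
 [146 147 147 147 146 146 147 147 146 147 146 146 146 147 146 147 147 146
  148 196 134  74]]
[[65 64 66 63 62 63 63 63 62 62 62 62 63 63 64 64 64 64 63 62 38  6]
 [65 64
[... 423 characters left out ...]
 63 64 63 64 63 64 62 61 64 64 63 63 64 64 39  4 12]
 [62 62 62 63 63 62 63 62 63 61 62 62 62 63 61 61 62 61 62 43  7 12]
 [60 60 61 60 61 60 60 61 60 60 60 60 60 59 60 59 61 60 59 50 15 12]
 [59 59 60 60 59 60 61 61 60 61 60 61 60 61 60 60 60 60 60 42 15 12]]
276 [np.float64(411.26), 547, np.float64(445.14), 400]
278 [np.float64(411.29), 534, np.float64(445.27), 549]
280 [np.float64(411.35), 514, np.float64(445.29), 549]
282 [np.float64(411.36), 513, np.float64(445.38), 519]
284 [np.float64(411.38), 520, np.float64(445.42), 523]
286 [np.float64(411.44), 537, np.float64(445.47), 531]
288 [np.float64(411.42), 527, np.float64(445.64), 484]
290 [np.float64(411.44), 531, np.float64(445.72), 501]
```

```bash
python3 -c "
from h import *
p=viewer.camera_params('scene')
for u,v,z in [(411.26,276,.136),(411.44,290,.127),(445.2,277,.136),(445.7,290,.127)]: print(onz(p,u,v,z).round(4))
o=sensors.get_obs(); a=np.radians(-1.73);X=np.array([np.cos(a),np.sin(a),0]);Y=np.array([-np.sin(a),np.cos(a),0])
T=o['tool_pos']
print('holes',(T+.005*X+.04*Y-.0235*np.array([0,0,1])).round(4),(T+.005*X-.04*Y-[0,0,.0235]).round(4), 'seen', onz(p,411,262.6,T[2]-.0235))
"
```

```text
[0.6104 0.2128 0.136 ]
[0.6427 0.2116 0.127 ]
[0.6135 0.2927 0.136 ]
[0.643  0.2921 0.127 ]
holes [0.5814 0.2935 0.1461] [0.5789 0.2136 0.1461] seen [0.57990349 0.2134639  0.14605132]
```

```bash
python3 -m pendant '[[-1,[0,0,0.004],[0,0,0.27]],[-1,[0,0,0.009],[0,0,0.27]],[-1,[0,-0.008,0.009],[0,0,0.27]],[-1,[0,-0.016,0.009],[0,0,0.27]],[-1,[0,-0.022,0.009],[0,0,0.27]],[-1,[0,-0.026,0.009],[0,0,0.27]],[-1,[0,-0.026,0.009],[0,0,0.27]],[-1,[0,-0.026,0.009],[0,0,0.27]]]'
python3 -c "
from h import *
go([.606,.2529,.1608],-92)"
```

```text
clock: 16.85
tool_pos: [0.601, 0.2527, 0.1592]
orientation: [180.0, -0.0, -92.0]
force: [0.5, -0.4, -4.2]
opening: 0.0099
gripper_force: 30.0
now [0.601  0.2527 0.1592] [ 1.7998e+02 -2.0000e-02 -9.2020e+01] F [ 0.5 -0.4 -4.2] t 16.85 op 0.0099 
shift [-0.0004 -0.005  -0.0016] turn [ 0.02 -0.02 -0.02]
```

```bash
python3 -m pendant '[[-1,[0,0,-0.0016],[0,0,0]],[-1,[0,-0.004,-0.0015],[0,0,0]],[-1,[0,-0.007,-0.001],[0,0,0]],[-1,[0,-0.01,0],[0,0,0]],[-1,[0,-0.0125,0.0005],[0,0,0]],[-1,[0,-0.0145,0.001],[0,0,0]],[-1,[0,-0.0145,0.001],[0,0,0]],[-1,[0,-0.0145,0.001],[0,0,0]]]'
python3 -c "
from h import *
go([.6455,.2515,.1499],-92)"
```

```text
clock: 17.52
tool_pos: [0.6155, 0.2523, 0.1584]
orientation: [-180.0, 0.0, -92.0]
force: [-0.4, 0.6, -4.5]
opening: 0.0101
gripper_force: 30.0
now [0.6155 0.2523 0.1584] [-179.99    0.    -91.99] F [-0.4  0.6 -4.5] t 17.5167 op 0.0101 
shift [-0.0002 -0.03    0.0085] turn [-0.01  0.    0.01]
```

```bash
python3 -m pendant '[[-1,[0,-0.004,0.001],[0,0,0]],[-1,[0,-0.009,0.0025],[0,0,0]],[-1,[0,-0.014,0.0038],[0,0,0]],[-1,[0,-0.019,0.0052],[0,0,0]],[-1,[0,-0.023,0.0063],[0,0,0]],[-1,[0,-0.026,0.0073],[0,0,0]],[-1,[0,-0.026,0.0073],[0,0,0]],[-1,[0,-0.026,0.0073],[0,0,0]]]'
python3 -c "
from h import *
go([.6455,.2515,.1499],-92)"
```

```text
clock: 18.18
tool_pos: [0.6415, 0.2513, 0.1511]
orientation: [180.0, -0.0, -92.0]
force: [0.9, 0.9, -4.7]
opening: 0.0097
gripper_force: 30.0
now [0.6415 0.2513 0.1511] [ 1.8e+02 -1.0e-02 -9.2e+01] F [ 0.9  0.9 -4.7] t 18.1833 op 0.0097 
shift [-0.0003 -0.004   0.0012] turn [ 0.   -0.01 -0.  ]
```

```bash
python3 -m pendant '[[-1,[0,-0.002,0.0005],[0,0,0]],[-1,[0,-0.004,0.0011],[0,0,0]],[-1,[0,-0.005,0.0014],[0,0,0]],[-1,[0,-0.005,0.003],[0,0,0]],[-1,[0,-0.005,0.0035],[0,0,0]],[-1,[0,-0.005,0.0035],[0,0,0]]]'
python3 -c "
from h import *
go([.6455,.2515,.1499],-92)"
```

```text
clock: 18.68
tool_pos: [0.6439, 0.2512, 0.1488]
orientation: [179.8, -0.0, -91.9]
force: [-12.4, 1.6, 6.6]
opening: 0.0097
gripper_force: 30.0
now [0.6439 0.2512 0.1488] [ 1.7982e+02 -4.0000e-02 -9.1950e+01] F [-12.4   1.6   6.6] t 18.6833 op 0.0097 
shift [-0.0004 -0.0016 -0.0011] turn [ 0.18 -0.04  0.05]
```

The shelf is against the board and resting on the pins. Release and retreat upwards.

```bash
python3 -m pendant '[[-1,[0,0.001,-0.001],[0,0,0]],[0,[0,0.001,-0.001],[0,0,0]],[0,[0,0.001,-0.001],[0,0,0]],[0,[0,0.001,-0.001],[0,0,0]],[0,[0,0.001,-0.001],[0,0,0]],[0,[0,0.001,-0.001],[0,0,0]],[0,[0,0.001,-0.001],[0,0,0]],[0,[0,0.001,-0.001],[0,0,0]]]'
python3 -m pendant '[[0,[0,0.001,-0.02],[0,0,0]],[0,[0,0.001,-0.05],[0,0,0]],[0,[0,0.001,-0.09],[0,0,0]],[0,[0,0.001,-0.13],[0,0,0]],[0,[0.1,0.1,-0.16],[0,0,0]],[0,[0.1,0.1,-0.16],[0,0,0]],[0,[0.1,0.1,-0.16],[0,0,0]],[0,[0.1,0.1,-0.16],[0,0,0]],[0,[0.2,0.18,-0.16],[0,0,0]],[0,[0.2,0.18,-0.16],[0,0,0]]]'
python3 -m pendant '[[0,[0.2,0.1,0],[0,0,0]],[0,[0.2,0.1,0],[0,0,0]],[0,[0.2,0.1,0],[0,0,0]],[0,[0.2,0.1,0],[0,0,0]],[0,[0.2,0.1,0],[0,0,0]]]'
python3 -c "
from h import *
im,p=snap('scene','s8.png'); im,q=snap('side','d8.png')
a=np.radians(-2.0);X=np.array([np.cos(a),np.sin(a),0]);Y=np.array([-np.sin(a),np.cos(a),0]);Z=np.array([0,0,1])
R=np.array([.650,.2515,0])
b=cv2.cvtColor(cv2.imread('pics/s8.png'),cv2.COLOR_BGR2HSV)
O=R-.05*X+.057*Z
for n,(x,y,z) in dict(TL=(50,-75,120),TR=(50,75,120),TLf=(40,-75,120),BLfloor=(-50,-75,10),BRcheek=(-50,75,40)).items():
  print(n,np.round(proj(p,O+X*x/1e3+Y*y/1e3+Z*z/1e3),1),np.round(proj(q,O+X*x/1e3+Y*y/1e3+Z*z/1e3),1))
# plywood / grey masks near rack
m=cv2.inRange(b,(12,40,120),(28,140,255)); m[:,:370]=0;m[:225]=0;m[:,478:]=0
c,_=cv2.findContours(m,0,2); c=max(c,key=cv2.contourArea); print('ply scene',cv2.approxPolyDP(c,2.5,True)[:,0].tolist())
b=cv2.cvtColor(cv2.imread('pics/d8.png'),cv2.COLOR_BGR2HSV)
m=cv2.inRange(b,(12,40,120),(28,140,255)); m[:,:150]=0;m[:200]=0;m[340:]=0;m[:,270:]=0
c,_=cv2.findContours(m,0,2); c=max(c,key=cv2.contourArea); print('ply side',cv2.approxPolyDP(c,2.5,True)[:,0].tolist())
print(sensors.get_obs()['force'],sensors.get_obs()['opening'],sensors.get_obs()['tool_pos'],sensors.get_obs()['clock'])"
```

```text
clock: 19.35
tool_pos: [0.6454, 0.2512, 0.1488]
orientation: [-180.0, -0.0, -92.0]
force: [-0.2, 0.0, -0.4]
opening: 0.0428
gripper_force: 0.0
clock: 20.18
tool_pos: [0.4866, 0.0909, 0.3089]
orientation: [-180.0, 0.0, -91.9]
force: [0.1, -0.6, 0.7]
opening: 0.0435
gripper_force: 0.0
clock: 20.6
tool_pos: [0.3865, -0.0928, 0.3092]
orientation: [-179.9, 0.0, -91.9]
force: [1.3, -1.0, -0.3]
opening: 0.0439
gripper_force: 0.0
TL [399.4 282.6] [229.5 242.9]
TR [465.9 284.4] [187.1 283.7]
TLf [399.2 278.7] [232.6 244.5]
BLfloor [392.1 265.9] [265.5 286. ]
BRcheek [454.2 261.9] [225.6 321.9]
ply scene [[454, 262], [446, 266], [446, 280], [400, 278], [395, 291], [394, 265], [391, 266], [392, 290], [387, 292], [382, 310], [384, 352], [465, 353], [465, 311], [473, 294], [462, 291], [466, 281], [456, 278]]
ply side [[230, 242], [187, 283], [197, 312], [228, 330], [266, 287], [263, 284], [230, 324], [226, 317], [208, 305], [239, 272], [245, 275], [238, 269]]
[ 1.06863302 -0.48419896  1.24696518] 0.0437362203071836 [ 0.38522062 -0.0949255   0.3095261 ] 20.7
```

All the shelf corners match the home position within about 1 px in both views, and the arm is clear. I'll let things settle briefly and hand in.

```bash
python3 -m pendant '[[0,[0,0,0],[0,0,0]],[0,[0,0,0],[0,0,0]],[0,[0,0,0],[0,0,0]],[0,[0,0,0],[0,0,0]],[0,[0,0,0],[0,0,0]],[0,[0,0,0],[0,0,0]]]'; python3 -c "
from h import *
print(workorder.close_job())"
```

```text
clock: 21.2
tool_pos: [0.3883, -0.0908, 0.3085]
orientation: [180.0, -0.0, -91.9]
force: [-0.7, 0.2, 0.1]
opening: 0.0436
gripper_force: 0.0
the job is handed in; nothing more can be done
None
```

I rolled the liner at about 8–9 N, put the roller back in its stand, hung the shelf home on both pins, and handed the job in at about 21 s; no verdict came back, and I viewed 11 pictures, one over the limit of 10.

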